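Check the jar caps and shelve the tray

TASK

Before this tray of storage jars goes back on its shelf, try each jar's screw cap by its lever, clockwise, and tighten every loose one until it stops. Then push the pull-out tray fully home under its shelf, with the three jars still upright in it. Don't unscrew a tight cap, and leave the timer and the mandarin alone.

Things in the scene. Friction and masses are not known exactly. Their poses are not given: they have to be found in the camera images.
- jar_a: One of three identical white square jars with two blue bands, jar_a: 66 x 66 mm, 106 mm tall with its round blue screw cap (58 mm); about 0.8 kg. Origin: centre of underside; z up, the cap's axis. Stands loosely (1 mm play a side) in one of the tray's three square pockets (42 mm deep, 115 mm apart across the tray); which one varies.
- jar_a_lever (a point): Point on the top face of jar_a's orange cap lever, 50 mm out from the cap's axis. The lever is a bar 12 mm wide, 18 mm tall, its top the highest part of the jar; it ends 62 mm from the axis, sticking out past the jar with air beneath. Own x axis points outward along the lever, z up.
- jar_a_cap (a joint): Angle (rad) of jar_a's cap: 0 = tight at its stop, up to 1.3 unscrewed (anticlockwise from above). Light friction (0.03 N m) both ways, stays where left. Tight, the lever stands over the red dot on the jar's shoulder, 0.6 rad from straight out of the tray's front towards the tray's left end (+y of tray_bar). Any cap may be tight or loose, perhaps only slightly.
- jar_b: One of three identical white square jars with two blue bands, jar_b: 66 x 66 mm, 106 mm tall with its round blue screw cap (58 mm); about 0.8 kg. Origin: centre of underside; z up, the cap's axis. Stands loosely (1 mm play a side) in one of the tray's three square pockets (42 mm deep, 115 mm apart across the tray); which one varies.
- jar_b_lever (a point): Point on the top face of jar_b's orange cap lever, 50 mm out from the cap's axis. The lever is a bar 12 mm wide, 18 mm tall, its top the highest part of the jar; it ends 62 mm from the axis, sticking out past the jar with air beneath. Own x axis points outward along the lever, z up.
- jar_b_cap (a joint): Angle (rad) of jar_b's cap: 0 = tight at its stop, up to 1.3 unscrewed (anticlockwise from above). Light friction (0.03 N m) both ways, stays where left. Tight, the lever stands over the red dot on the jar's shoulder, 0.6 rad from straight out of the tray's front towards the tray's left end (+y of tray_bar). Any cap may be tight or loose, perhaps only slightly.
- jar_c: One of three identical white square jars with two blue bands, jar_c: 66 x 66 mm, 106 mm tall with its round blue screw cap (58 mm); about 0.8 kg. Origin: centre of underside; z up, the cap's axis. Stands loosely (1 mm play a side) in one of the tray's three square pockets (42 mm deep, 115 mm apart across the tray); which one varies.
- jar_c_lever (a point): Point on the top face of jar_c's orange cap lever, 50 mm out from the cap's axis. The lever is a bar 12 mm wide, 18 mm tall, its top the highest part of the jar; it ends 62 mm from the axis, sticking out past the jar with air beneath. Own x axis points outward along the lever, z up.
- jar_c_cap (a joint): Angle (rad) of jar_c's cap: 0 = tight at its stop, up to 1.3 unscrewed (anticlockwise from above). Light friction (0.03 N m) both ways, stays where left. Tight, the lever stands over the red dot on the jar's shoulder, 0.6 rad from straight out of the tray's front towards the tray's left end (+y of tray_bar). Any cap may be tight or loose, perhaps only slightly.
- tray (a joint): Travel (m) of the grey pull-out tray (372 mm wide, 125 mm deep, walls 54 mm high) into the wooden rack behind it: 0 = drawn out, as at the start; 0.13 = fully home at its stop. Slides level along +x of tray_bar with about 2.5 N of friction and stays where left.
- rack: Fixed pale wooden rack, open at the front, 398 mm wide; roof 150 to 166 mm above the table with spice pots on it, up to 275 mm. Origin on the table under the middle of the drawn-out tray; x points back, the way the tray slides home; roof and sides span x = 70 to 235 mm.
- tray_bar (a point): Middle of the steel bar handle on the tray's front: a level round bar 120 mm long, 30 mm above the table, standing 35 mm in front of the tray's front board. Own x axis points along the way the tray slides home, y along the bar to the left, z up. The jars stand in a row parallel to the bar, their axes 117 mm behind it.
- kitchen_timer: Bystander: red and white wind-up kitchen timer, 71 x 71 x 69 mm, loose on the table to the right. Origin: centre of underside.
- mandarin: Bystander: mandarin, 55 x 55 x 48 mm, loose on the table to the right. Origin: underside centre as placed.
There are look-alikes about, which are no part of the job. Leave any turquoise look-alike of the jar_b alone. What is shaped like the jar_a but yellow is not meant.

How it is judged (in metres and radians):
On the way:
1. all three caps are tight while the tray is still drawn out (value of joint each of jar_a_cap, jar_b_cap, jar_c_cap below 0.08 rad and value of joint tray below 0.04 m), for 0.2 s.
At the end, for the whole second after the job is handed in: All three caps are within 0.08 rad of fully tight, the tray is pushed in to within 6 mm of its stop, and the three jars stand at rest, upright (within 0.12 rad) and down in their pockets in the tray (value of joint each of jar_a_cap, jar_b_cap, jar_c_cap below 0.08 rad and value of joint tray above 0.124 m and angle between each of jar_a, jar_b, jar_c's own z axis and vertical below 0.12 rad and x of jar_a in the frame of tray_bar between 0.1 and 0.135 m and x of jar_b in the frame of tray_bar between 0.1 and 0.135 m and x of jar_c in the frame of tray_bar between 0.1 and 0.135 m and height (world z) of jar_a between 0.006 and 0.022 m and height (world z) of jar_b between 0.006 and 0.022 m and height (world z) of jar_c between 0.006 and 0.022 m and linear speed of each of jar_a, jar_b, jar_c below 0.02 m/s); the robot touches nothing.
It fails at once if the cap of jar_c, tight at the start, is unscrewed by more than 0.15 rad (value of joint jar_c_cap above 0.15 rad).
It fails at once if the timer or the mandarin is moved by more than 30 mm (distance of any of kitchen_timer, mandarin from where it was at the start of the episode above 0.03 m).
It fails at once if a jar is tipped by more than 0.5 rad (angle between any of jar_a, jar_b, jar_c's own z axis and vertical above 0.5 rad).
It also fails if it takes over 58 s, if anything falls off the work surface, if the arm or the gripper's body presses on something with over 40 N, if the wrist force passes 120 N, or if a joint passes its speed limit or range.

ROBOT

A 6-joint arm with a two-finger parallel gripper is mounted at the origin on the work surface; the furniture and walls round the work are solid. World frame = base frame: x ahead of the robot, y to its left, z up, the work surface at z = 0. Lengths are in mm, angles in rad, forces in N, time in s.
With the tool pointing down it reaches from about 275 to 1000 mm from the base axis. Payload 8.4 kg.
Tool frame: the origin (TCP) lies at the very end of the fingers, on their centre line; the grasp point (between the pads) lies 19 mm behind it (r.pinch_z is the distance from the TCP to the grasp point, in mm); z points along the fingers, y is the line along which they close (so a half turn about z gives the same grasp; the last joint's range is limited). The gripper opens to 85 mm and grips with 20 to 120 N. Pads are 22 mm wide; open, the fingers measure 114 mm over their backs; the gripper's body (76 mm by 85 mm) begins 54 mm behind the grasp point. The pads swing forward as they close: fully open they stand 13 mm farther back than shut.
Start: joints at [1.117, 0.353, 1.633, -0, 1.155, -0.002], TCP at [272.865, 562.292, 231.281] pointing down, gripper open.
Joint ranges: [-2.63, 2.63], [-0.92, 2.1], [0.06, 2.66], [-1.3, 4.44], [0, 2.69], [-3.02, 3.02]. Speed limits (rad/s): [2.22, 2.22, 2.79, 3.14, 3.14, 3.14].

INTERFACE

Orientations are given as [roll, pitch, yaw] about the fixed x, y, z axes, in that order (R = Rz(yaw) Ry(pitch) Rx(roll)).
In Python, from rig import r gives the robot as it stands.
- The arm moves only by the tool carry_out, never from a script. Its argument "series" is a list of rows, each a list of 7 numbers: the turn, a rotation vector about the tool's x, y, z as a fraction of full scale, then the shift along the tool's x, y, z as a fraction of full scale, then the gripper command: -1 is fully open, 1 is shut, values between are in proportion. A call has 1 to 8 rows; each row is the pose to reach, as a shift and turn from the pose commanded when the call began, along the tool's axes at that moment, turning the shorter way round; what a row does not reach only later rows make up. Full scale, the value 1, is 0.25 m for a shift and pi rad for a turn. A row lasts 1/8 s, in which the tool goes at most 62.5 mm and 10.7 degrees, less where a joint would pass 70% of its speed; a pose out of reach is approached as far as the arm can. A call with a number of a shift or a turn outside -1 to 1 is refused whole. A call with a gripper value outside its range is refused whole. The fingers move at their own pace and stop on an object; "force" is the grip in N (left out, the last holds). Time passes only in rows, so rows that repeat a pose let the fingers close. It gives the time, the measured TCP pose, the force, the opening and the grip force at its end, in the units of the state.
- r.sense(): the state, without advancing time (a new reading comes with each control period).
- r.grab_frame(name): name is "scene" or "side" or "wrist"; returns the picture (480x640x3 uint8, red, green, blue); there is no depth.
- r.get_calibration(name): a dict with "K" (3x3 intrinsics, pixels), "distortion" ([k1, k2, p1, p2, k3] as OpenCV has them; the pictures are not rectified), "pose" (4x4, takes a point from camera to world coordinates). Camera axes: x right, y up, looking along -z (the intrinsics and any distortion apply to the point x, -y, -z); pixel columns grow to the right and rows downward; lengths in mm; the calibration is good to about 2 mm. A picture is of the moment at which its call begins: read the wrist's pose just before it. get_calibration takes no time and is no camera call; for the wrist camera it gives the pose at the moment of the call.
- r.sign_off(): hands the job in; it is judged then, once.
Trained networks look in the newest picture that a camera, given by its name, has taken for a name from the list of things; names that differ only in an ending like _2 or _b are one class to them, and where a whole thing is asked for, a point or a joint stands for the part that bears it (a point fixed in the world has none). Each returns a list of dicts, best first, with "score" (0 to 1); they miss things now and then, are a little off and sometimes report something else, mostly with a low value. They report only what shows in the picture. A call takes as long as a camera call. They do not tell look-alikes from the thing itself.
- r.silhouettes(camera, label): "region" (480x640 bool, what is visible of it) and "position" ([row, column] in pixels, amid what is visible of it).
The state is a dict: "clock": time; "qpos": joint angles; "qvel": joint speeds; "joint_efforts": joint torques, N m; "eef_pos": TCP position; "tcp_rot": TCP orientation; "contact_force": force on the tool from outside, world axes, zero at the start; "wrist_torque": the same for the moment, N m; "opening": opening from 0.0 (shut) to 1.0 (fully open); "grasp_force": force on a finger pad.
Only numpy, scipy, OpenCV 4.12 (cv2) and the standard library are available. Lean on these libraries where they do the work, as an engineer would, in place of code of your own. Each camera call takes 0.05 s, during which the arm holds its last target. There are 200 camera calls.

## Working session

There is one attempt and no reset: what is moved stays moved. The work goes in short steps, Python scripts to look and compute and a tool call to move; the robot and the scene stay as the last step left them, time stands still between calls to the robot, and variables do not carry over. Pictures are saved under pics/ and viewed, at most 10 in all, crops included, and the job is handed in when it is done.

Besides the shell and the picture viewer there is one more tool, called after ">>>" as a command line: name --pt "numbers of a row" for each row, then --argument value for the rest. carry_out: Moves the arm, as the interface text tells. Its arguments: {"type":"object","properties":{"series":{"type":"array"},"force":{"type":"number"}},"required":["series"]}

```bash
ls; mkdir -p pics
python3 - <<'E'
from rig import r
import cv2
for n in ("scene","side"):
    im=r.grab_frame(n); cv2.imwrite(f"pics/{n}0.png",im[:,:,::-1])
    c=r.get_calibration(n); print(n,c["K"],c["distortion"],c["pose"])
s=r.sense(); print(s["clock"],s["eef_pos"],s["tcp_rot"])
E
```

```text
pics
scene [[522.11889076   0.         324.58311307]
 [  0.         522.11889076 240.25513226]
 [  0.           0.           1.        ]] [-0.09891141  0.          0.          0.          0.        ] [[-9.02416841e-01  1.97876342e-01 -3.82738550e-01  1.52253581e+02]
 [-4.30146995e-01 -4.64977439e-01  7.73802005e-01  5.80430779e+02]
 [-2.48476803e-02  8.62925799e-01  5.04719386e-01  5.63344681e+02]
 [ 0.00000000e+00  0.00000000e+00  0.00000000e+00  1.00000000e+00]]
side [[520.69746856   0.         315.18716942]
 [  0.         520.69746856 239.45046221]
 [  0.           0.           1.        ]] [-0.09311994  0.          0.          0.          0.        ] [[ 8.96548983e-01  2.03654745e-01 -3.93350564e-01  5.16353379e+01]
 [-4.42587232e-01  4.47543039e-01 -7.77059695e-01 -1.08309372e+03]
 [ 1.77894125e-02  8.70764017e-01  4.91379246e-01  6.79121623e+02]
 [ 0.00000000e+00  0.00000000e+00  0.00000000e+00  1.00000000e+00]]
0.1 [272.68661171 561.89492506 230.61882544] [-3.14030760e+00 -3.10304001e-05  2.68973044e+00]
```

View pics/scene0.png

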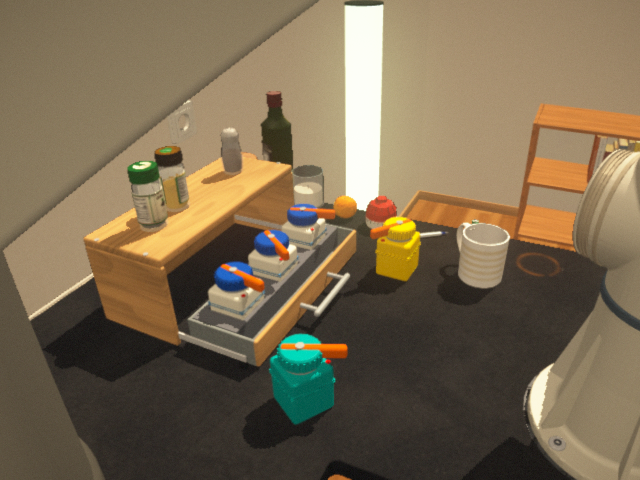

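View pics/side0.png

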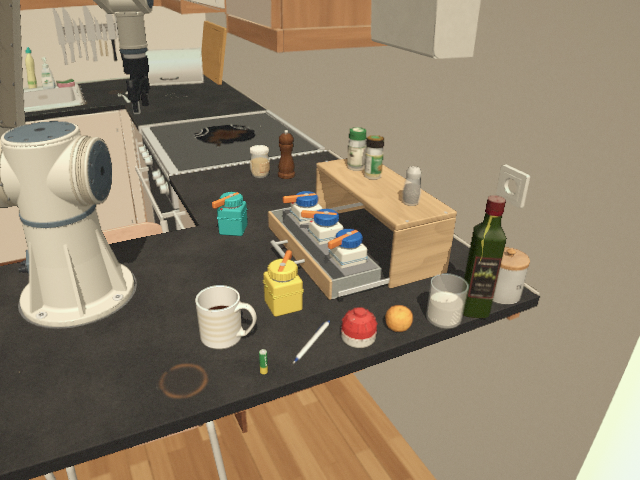

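Scene: the three white jars with blue caps stand in the tray (scene caps about (236,275), (271,243), (302,215); side caps (307,198), (327,216), (349,238)). Look-alikes: turquoise (302,375), yellow (398,250) in scene. I choose the three white ones in the tray. Close crops to check:

Run:
```python
import cv2,numpy as np
a=cv2.imread("pics/scene0.png")[190:360,170:370]; b=cv2.imread("pics/side0.png")[175:305,255:405]
a=cv2.resize(a,None,fx=3.5,fy=3.5,interpolation=cv2.INTER_CUBIC); b=cv2.resize(b,None,fx=5,fy=4.5,interpolation=cv2.INTER_CUBIC)
b=cv2.resize(cv2.imread("pics/side0.png")[175:305,255:405],None,fx=4.5,fy=4.5,interpolation=cv2.INTER_CUBIC)
cv2.imwrite("pics/a.png",a);cv2.imwrite("pics/b.png",b)
from rig import r
for n in("scene","side"):
    for l in ("jar_a","jar_a_lever","tray_bar"):
        for d in r.silhouettes(n,l):
            ys,xs=np.where(d["region"]); print(n,l,round(d["score"],2),np.round(d["position"]),xs.min(),xs.max(),ys.min(),ys.max(),len(xs))
```

```text
scene jar_a 0.97 [256. 271.] 249 298 230 281 1865
scene jar_a 0.84 [292. 234.] 209 264 262 318 2302
scene jar_a 0.75 [250. 398.] 370 420 217 281 2489
scene jar_a 0.73 [225. 307.] 282 334 204 249 1612
scene jar_a 0.6 [375. 304.] 269 347 335 423 4813
scene jar_a 0.52 [242. 271.] 254 289 230 260 830
scene jar_a_lever 0.79 [230. 401.] 370 415 217 240 739
scene jar_a_lever 0.71 [213. 307.] 288 334 205 224 666
scene tray_bar 0.82 [304. 284.] 187 356 224 366 8768
scene tray_bar 0.27 [211. 378.] 365 396 196 229 752
side jar_a 0.86 [206. 301.] 283 321 192 223 684
side jar_a 0.78 [247. 348.] 329 367 229 267 1108
side jar_a 0.7 [288. 287.] 263 302 250 316 1875
side jar_a 0.68 [211. 228.] 212 246 192 235 1190
side jar_a 0.58 [225. 326.] 301 342 209 244 965
side jar_a_lever 0.7 [269. 286.] 267 296 251 280 568
side jar_a_lever 0.69 [239. 346.] 329 362 229 248 517
side tray_bar 0.73 [262. 317.] 269 381 208 299 3742
side tray_bar 0.66 [246. 350.] 327 367 229 266 1147
```

View pics/a.png

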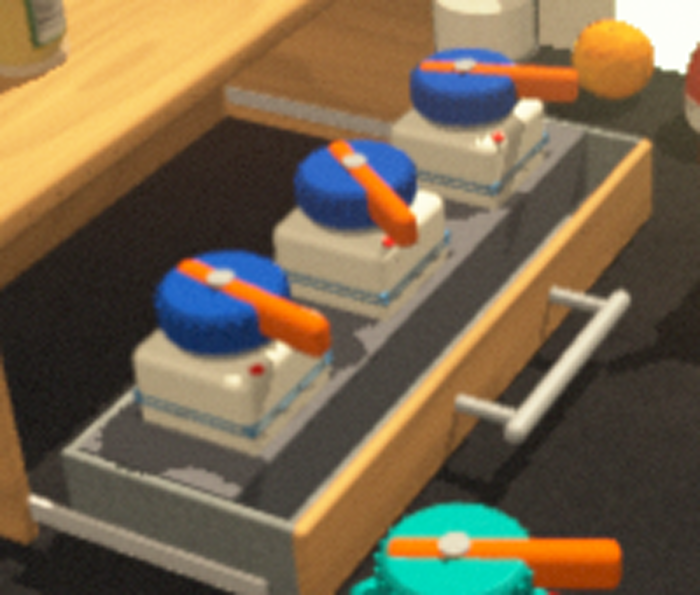

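View pics/b.png

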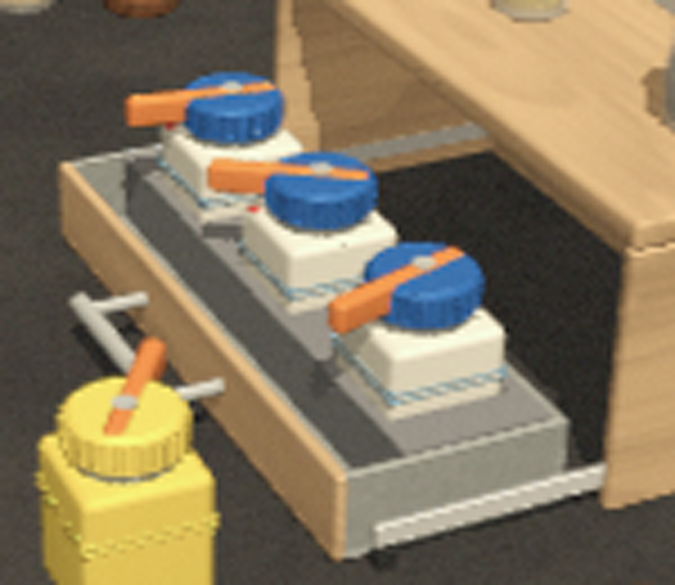

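The crops show three white jars with two blue bands in the tray; the levers stand at different offsets from their red dots (jar nearest the mandarin far off, the others close to or slightly off).

```bash
cat > h.py <<'E'
import numpy as np,cv2
from rig import r
def ray(n,uv,c=None):
    c=c or r.get_calibration(n); P=np.array(c["pose"])
    x,y=cv2.undistortPoints(np.array([[uv]],float),np.array(c["K"]),np.array(c["distortion"]))[0,0]
    return P[:3,3],P[:3,:3]@np.array([x,-y,-1.])
def onz(n,uv,z,c=None):
    o,d=ray(n,uv,c); return o+d*(z-o[2])/d[2]
def tri(u1,u2):
    o1,d1=ray("scene",u1);o2,d2=ray("side",u2)
    t=np.linalg.lstsq(np.c_[d1,-d2],o2-o1,rcond=None)[0]
    a,b=o1+t[0]*d1,o2+t[1]*d2; return (a+b)/2,np.linalg.norm(a-b)
E
python3 - <<'E'
from h import *
np.set_printoptions(precision=1,suppress=True)
s=lambda p:(p[0]/3.5+170,p[1]/3.5+190); d=lambda p:(p[0]/4.5+255,p[1]/4.5+175)
H=[((222,277),(232,87)),((355,160),(321,169)),((464,66),(424,262))]
T=[((326,322),(128,99)),((410,215),(212,165)),((577,72),(335,303))]
for h,t in zip(H,T):
    a=tri(s(h[0]),d(h[1]));b=tri(s(t[0]),d(t[1]))
    print(a,b,onz("scene",s(h[0]),121),onz("side",d(h[1]),121),onz("scene",s(t[0]),119),onz("side",d(t[1]),119))
    v=(b[0]-a[0]);print("ang",np.arctan2(v[1],v[0]),np.hypot(*v[:2]))
print("bar",tri(s((622,298)),d((215,386))),tri(s((515,430)),d((80,302))))
print("dots",[onz("scene",s(p),88) for p in((257,370),(389,242),(497,138))])
print("front corners",tri(s((648,145)),d((342,482))),tri(s((298,525)),d((65,170))))
E
```

```text
(array([586.5,  30.1, 115.6]), np.float64(2.230367537779311)) (array([525.6,  40.8, 114.9]), np.float64(2.5193523369080326)) [579.7  37.7 121. ] [582.9  20.9 121. ] [520.6  46.7 119. ] [523.8  34.2 119. ]
ang 2.968729873681721 61.80342768765809
(array([584.9, -85.1, 115.5]), np.float64(1.9451757481774774)) (array([535.5, -52.5, 113.5]), np.float64(1.3357952761510645)) [578.3 -75.9 121. ] [581.1 -93.6 121. ] [530.  -44.2 119. ] [531.7 -61.7 119. ]
ang 2.5589830705538796 59.157613889302674
(array([ 583.7, -199. ,  115.1]), np.float64(3.051855035915141)) (array([ 524.2, -216.5,  114.8]), np.float64(2.971502126246185)) [ 576.  -186.9  121. ] [ 580.2 -206.6  121. ] [ 518.8 -207.4  119. ] [ 522.6 -221.6  119. ]
ang -2.854855089496185 62.11200750350023
bar (array([ 480.3, -149.6,   31.5]), np.float64(29.415779304722324)) (array([468.6, -22.3,  28.2]), np.float64(1.6296820289182348))
dots [array([555.1,  53.5,  88. ]), array([553.5, -61.6,  88. ]), array([ 551.7, -175.3,   88. ])]
front corners (array([ 503.6, -267.5,   47.5]), np.float64(2.8157687213949796)) (array([509.8,  97.5,  48.9]), np.float64(2.1729066506789296))
```

>>> carry_out --pt "0 0 0 -0.7 -0.62 -0.06 1" --pt "0 0 0 -0.7 -0.62 -0.06 1" --pt "0 0 0 -0.7 -0.62 -0.06 1" --pt "0 0 0 -0.7 -0.62 -0.06 1" --pt "0 0 0 -0.7 -0.62 -0.06 1"

```text
clock: 1.02
eef_pos: [363.6, 344.0, 246.7]
tcp_rot: [3.141, 0.001, 2.686]
contact_force: [-0.5, 0.5, 0.2]
opening: -0.001
grasp_force: 0.0
```

>>> carry_out --pt "0 0 0 -0.7 -0.62 -0.06 1" --pt "0 0 0 -0.7 -0.62 -0.06 1" --pt "0 0 0 -0.7 -0.62 -0.06 1" --pt "0 0 0 -0.7 -0.62 -0.06 1" --pt "0 0 0 -0.7 -0.62 -0.06 1"

```text
clock: 1.65
eef_pos: [453.7, 129.0, 261.6]
tcp_rot: [3.141, 0.001, 2.686]
contact_force: [0.5, 0.7, 0.1]
opening: 0.001
grasp_force: 0.0
```

>>> carry_out --pt "0 0 0.051 -0.7 -0.62 0 1" --pt "0 0 0.051 -0.7 -0.62 0 1" --pt "0 0 0.051 -0.7 -0.62 0 1" --pt "0 0 0.051 -0.7 -0.62 0 1" --pt "0 0 0.051 -0.7 -0.62 0 1"

```text
clock: 2.28
eef_pos: [543.5, -86.3, 260.9]
tcp_rot: [3.141, 0.0, 2.527]
contact_force: [0.5, -0.3, -0.4]
opening: -0.0
grasp_force: 0.0
```

Run:
```python
from h import *
np.set_printoptions(precision=2,suppress=True)
s=r.sense();print(s["clock"],s["eef_pos"],s["tcp_rot"],s["contact_force"],s["opening"])
c=r.get_calibration("wrist");print(c)
import json;json.dump({k:np.array(v).tolist() for k,v in c.items()},open("w1.json","w"))
cv2.imwrite("pics/w1.png",r.grab_frame("wrist")[:,:,::-1])
```

```text
2.275 [543.54 -86.3  260.88] [3.14 0.   2.53] [ 0.53 -0.26 -0.38] -0.00032935763397622195
{'K': array([[343.2 ,   0.  , 317.52],
       [  0.  , 343.2 , 237.48],
       [  0.  ,   0.  ,   1.  ]]), 'distortion': array([0.01, 0.  , 0.  , 0.  , 0.  ]), 'pose': array([[  0.58,  -0.78,  -0.25, 480.71],
       [  0.82,   0.55,   0.17, -41.48],
       [ -0.  ,  -0.3 ,   0.95, 402.83],
       [  0.  ,   0.  ,   0.  ,   1.  ]])}
```

View pics/w1.png

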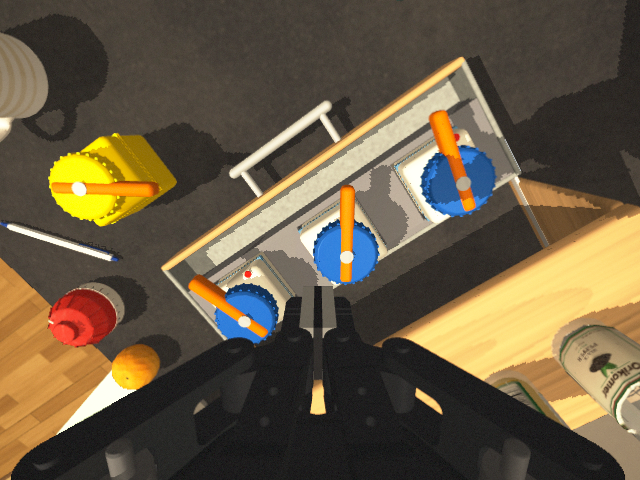

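Wrist view: hubs at (463,183), (347,257), (245,322); lever tips (439,114), (347,188), (193,282); bar ends (236,173), (326,106). The middle lever hides its dot; the other two are off their dots.

Run:
```python
from h import *
import json
np.set_printoptions(precision=1,suppress=True)
c=json.load(open("w1.json"))
for z in(115.5,119.5):
  Hs=[onz("wrist",p,z+1,c) for p in((463,183),(347,257),(245,322))]
  Ts=[onz("wrist",p,z,c) for p in((439,114),(347,188),(193,282))]
  for a,b in zip(Hs,Ts): v=b-a;print(z,a[:2],b[:2],"ang %.3f len %.1f"%(np.arctan2(v[1],v[0])%6.2832,np.hypot(v[0],v[1])))
  print(np.linalg.norm(Hs[0]-Hs[1]),np.linalg.norm(Hs[1]-Hs[2]),"yaw",np.arctan2(*(Hs[2]-Hs[0])[:2]))
print([onz("wrist",p,30,c)[:2] for p in((236,173),(326,106))])
```

```text
115.5 [585.8  32.3] [527.   42.6] ang 2.967 len 59.7
115.5 [585. -83.] [533.8 -48.8] ang 2.552 len 61.5
115.5 [ 584.  -198.7] [ 524.4 -211.9] ang 3.359 len 61.0
115.30225875248458 115.64825574860201 yaw -3.133434427187328
119.5 [584.4  31.2] [526.4  41.5] ang 2.967 len 58.9
119.5 [583.5 -82.5] [533.1 -48.7] ang 2.552 len 60.7
119.5 [ 582.5 -196.5] [ 523.8 -209.5] ang 3.359 len 60.2
113.69151793651956 114.03268144984247 yaw -3.133434427187328
[array([ 467.4, -139.5]), array([467.9, -22.1])]
```

>>> carry_out --pt "0 0 0 -0.367 -0.509 0 1" --pt "0 0 0 -0.367 -0.509 0 1" --pt "0 0 0 -0.367 -0.509 0 1" --pt "0 0 0 -0.367 -0.509 0.3 1" --pt "0 0 0 -0.367 -0.509 0.632 1" --pt "0 0 0 -0.367 -0.509 0.632 1" --pt "0 0 0 -0.367 -0.509 0.632 1"

```text
clock: 3.2
eef_pos: [542.7, -239.2, 100.9]
tcp_rot: [-3.141, -0.006, 2.531]
contact_force: [0.3, -0.2, 0.3]
opening: -0.001
grasp_force: 0.0
```

>>> carry_out --pt "0 0 0 0.04 0.02 0 1" --pt "0 0 0 0.085 0.042 0 1" --pt "0 0 0 0.112 0.064 0 1" --pt "0 0 0 0.138 0.087 0 1" --pt "0 0 0 0.15 0.108 0 1" --pt "0 0 0 0.165 0.129 0 1" --pt "0 0 0 0.165 0.129 0 1"

```text
clock: 4.08
eef_pos: [528.8, -191.5, 103.1]
tcp_rot: [3.142, -0.001, 2.53]
contact_force: [0.5, -0.2, 0.4]
opening: 0.002
grasp_force: 0.0
```

>>> carry_out --pt "0 0 0 0.006 0.012 0 1" --pt "0 0 0 0.01 0.024 0 1" --pt "0 0 0 0.01 0.024 0 1" --pt "0 0 0 0.01 0.024 0 1"

```text
clock: 4.58
eef_pos: [530.3, -185.6, 103.2]
tcp_rot: [3.142, -0.0, 2.53]
contact_force: [0.6, -0.4, 0.7]
opening: 0.003
grasp_force: 0.0
```

Run:
```python
from h import *
s=r.sense();print(s["clock"],s["eef_pos"],s["contact_force"],s["wrist_torque"])
im=r.grab_frame("scene")[190:360,170:370];a=cv2.resize(im,None,fx=3.5,fy=3.5,interpolation=cv2.INTER_CUBIC)[:,:,::-1];cv2.imwrite("pics/s2.png",a)
```

```text
4.575 [ 530.31158516 -185.62778126  103.23437228] [ 0.57710213 -0.39150186  0.67566482] [ 0.01376692 -0.0394789   0.00269818]
```

View pics/s2.png

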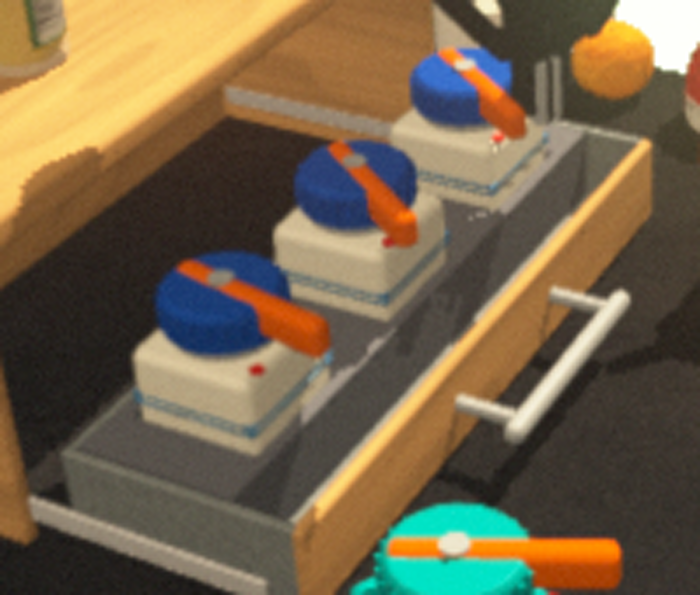

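The far lever now stands near its red dot at (497,138) in the crop; no stop force yet, so I push on in small steps.

>>> carry_out --pt "0 0 0 0 0.008 0 1" --pt "0 0 0 0 0.016 0 1" --pt "0 0 0 0 0.016 0 1"

```text
clock: 5.0
eef_pos: [532.8, -182.8, 103.4]
tcp_rot: [-3.141, 0.001, 2.53]
contact_force: [-1.2, -4.8, 1.0]
opening: -0.005
grasp_force: 2.3
```

>>> carry_out --pt "0 0 0 0 0.008 0 1" --pt "0 0 0 0 0.012 0 1" --pt "0 0 0 0 0.012 0 1"

```text
clock: 5.38
eef_pos: [534.6, -180.8, 103.6]
tcp_rot: [-3.141, 0.001, 2.53]
contact_force: [-2.8, -7.2, 1.3]
opening: -0.004
grasp_force: 3.5
```

>>> carry_out --pt "0 0 0 0 -0.05 0 1" --pt "0 0 0 0 -0.05 -0.16 1" --pt "0 0 0 0.13 0.14 -0.16 1" --pt "0 0 0 0.263 0.32 -0.16 1" --pt "0 0 0 0.263 0.32 -0.16 1" --pt "0 0 0 0.263 0.32 0 1" --pt "0 0 0 0.263 0.32 0 1"

```text
clock: 6.25
eef_pos: [524.3, -76.9, 101.3]
tcp_rot: [-3.139, -0.005, 2.529]
contact_force: [-0.3, -0.4, -0.4]
opening: 0.003
grasp_force: 0.0
```

>>> carry_out --pt "0 0 0 0 0.016 0 1" --pt "0 0 0 0 0.032 0 1" --pt "0 0 0 0 0.04 0 1" --pt "0 0 0 0 0.04 0 1"

```text
clock: 6.75
eef_pos: [532.6, -68.6, 103.8]
tcp_rot: [3.141, 0.001, 2.53]
contact_force: [-0.1, -0.1, 1.0]
opening: 0.001
grasp_force: 0.2
```

>>> carry_out --pt "0 0 0 0 0.008 0 1" --pt "0 0 0 0 0.012 0 1" --pt "0 0 0 0 0.012 0 1"

```text
clock: 7.12
eef_pos: [533.9, -66.6, 103.4]
tcp_rot: [-3.141, 0.0, 2.53]
contact_force: [-2.5, -6.0, 3.3]
opening: 0.001
grasp_force: 2.9
```

>>> carry_out --pt "0 0 0 0 -0.05 0 1" --pt "0 0 0 0 -0.05 -0.16 1" --pt "0 0 0 0.1 0.1 -0.16 1" --pt "0 0 0 0.184 0.24 -0.16 1" --pt "0 0 0 0.184 0.24 -0.16 1" --pt "0 0 0 0.184 0.24 0 1" --pt "0 0 0 0.184 0.24 0 1"

```text
clock: 8.0
eef_pos: [528.3, 8.8, 101.2]
tcp_rot: [-3.138, -0.004, 2.529]
contact_force: [0.5, -0.3, -1.1]
opening: 0.001
grasp_force: 0.0
```

>>> carry_out --pt "0 0 0 0.022 0.035 0 1" --pt "0 0 0 0.044 0.07 0 1" --pt "0 0 0 0.064 0.1 0 1" --pt "0 0 0 0.07 0.115 0 1" --pt "0 0 0 0.074 0.128 0 1" --pt "0 0 0 0.074 0.128 0 1"

```text
clock: 8.75
eef_pos: [534.1, 46.5, 103.3]
tcp_rot: [3.142, -0.0, 2.53]
contact_force: [-0.1, -0.2, 0.1]
opening: 0.004
grasp_force: 0.0
```

>>> carry_out --pt "0 0 0 0 0.008 0 1" --pt "0 0 0 0 0.016 0 1" --pt "0 0 0 0 0.016 0 1"

```text
clock: 9.12
eef_pos: [536.1, 49.2, 103.2]
tcp_rot: [-3.141, -0.0, 2.53]
contact_force: [-2.4, -4.2, 2.0]
opening: -0.002
grasp_force: 2.3
```

>>> carry_out --pt "0 0 0 0 0.008 0 1" --pt "0 0 0 0 0.008 0 1"

```text
clock: 9.38
eef_pos: [537.4, 50.8, 103.3]
tcp_rot: [-3.141, 0.0, 2.53]
contact_force: [-1.3, -5.2, 2.2]
opening: -0.001
grasp_force: 2.5
```

>>> carry_out --pt "0 0 0 0 -0.06 0 1" --pt "0 0 0 0 -0.06 -0.25 1" --pt "0 0 0 -0.335 -0.43 -0.632 1" --pt "0 0 0 -0.335 -0.43 -0.632 1" --pt "0 0 0 -0.335 -0.43 -0.632 1" --pt "0 0 0 -0.335 -0.43 -0.632 1" --pt "0 0 0 -0.335 -0.43 -0.632 1"

```text
clock: 10.25
eef_pos: [543.4, -84.5, 260.4]
tcp_rot: [3.142, -0.001, 2.529]
contact_force: [0.1, 0.4, -0.7]
opening: 0.001
grasp_force: 0.0
```

Run:
```python
from h import *
s=r.sense();print(s["clock"],s["eef_pos"],s["contact_force"])
import json
c=r.get_calibration("wrist");json.dump({k:np.array(v).tolist() for k,v in c.items()},open("w2.json","w"))
cv2.imwrite("pics/w2.png",r.grab_frame("wrist")[:,:,::-1])
```

```text
10.25 [543.42204784 -84.51325962 260.3797921 ] [ 0.06315821  0.43519829 -0.74973171]
```

View pics/w2.png

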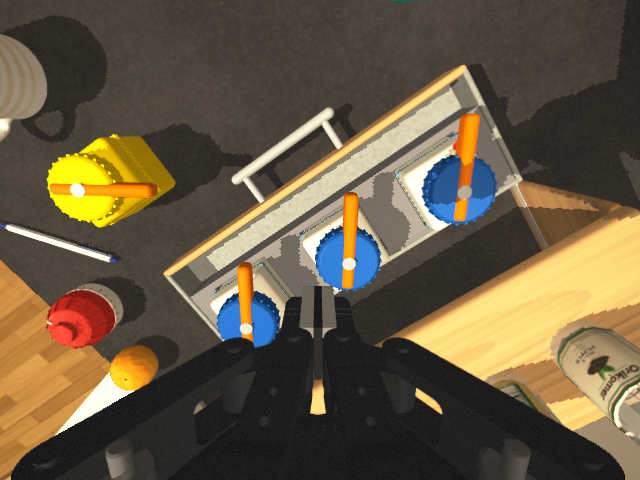

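Levers now nearly parallel: hubs (464,191), (349,264), (246,329); tips (470,116), (351,195), (245,265). Checking angles.

Run:
```python
from h import *
import json
np.set_printoptions(precision=1,suppress=True)
c=json.load(open("w2.json"))
Hs=[onz("wrist",p,117,c) for p in((464,191),(349,264),(246,329))]
Ts=[onz("wrist",p,116,c) for p in((470,116),(351,195),(245,265))]
for a,b in zip(Hs,Ts): v=b-a;print(a[:2],b[:2],"ang %.3f len %.1f"%(np.arctan2(v[1],v[0])%6.2832,np.hypot(v[0],v[1])))
v=Hs[0]-Hs[2];print("yaw",-v[0]/v[1])
print([onz("wrist",p,30,c)[:2] for p in((238,181),(328,112))])
```

```text
[591.4  31.5] [541.7  63.3] ang 2.573 len 59.0
[590.9 -83.2] [540.2 -47.4] ang 2.528 len 62.1
[ 589.9 -200.1] [ 538.4 -160.2] ang 2.483 len 65.1
yaw -0.006593798850096312
[array([ 475. , -141.2]), array([473.3, -21.8])]
```

Run:
```python
from h import *
np.set_printoptions(precision=1,suppress=True)
for n,a,b in(("turq",(300,346),(236,198)),("yel",(401,227),(287,265))): print(n,tri(a,b))
```

```text
turq (array([422.4, 124. ,  95. ]), np.float64(7.843858742058705))
yel (array([ 406.4, -241. ,   96.8]), np.float64(16.26066463514809))
```

>>> carry_out --pt "0 0 -0.05 0.1 -0.06 0.0 1" --pt "0 0 -0.1 0.2 -0.12 0.05 1" --pt "0 0 -0.15 0.3 -0.18 0.12 1" --pt "0 0 -0.193 0.379 -0.247 0.2 1" --pt "0 0 -0.193 0.379 -0.247 0.24 1" --pt "0 0 -0.193 0.379 -0.247 0.24 1"

```text
clock: 11.05
eef_pos: [431.6, -80.4, 200.7]
tcp_rot: [3.141, -0.001, 3.134]
contact_force: [1.2, -0.3, 0.9]
opening: -0.001
grasp_force: 0.0
```

>>> carry_out --pt "0 -0.05 0 -0.03 0 0.2 1" --pt "0 -0.0955 0 -0.03 0 0.4 1" --pt "0 -0.0955 0 -0.03 0 0.6 1" --pt "0 -0.0955 0 -0.03 0 0.73 1" --pt "0 -0.0955 0 -0.03 0 0.73 1"

```text
clock: 11.68
eef_pos: [438.4, -80.5, 16.9]
tcp_rot: [3.139, 0.296, 3.133]
contact_force: [0.3, 0.2, 0.5]
opening: -0.003
grasp_force: 0.0
```

>>> carry_out --pt "0 0 0 -0.038 0 0.012 1" --pt "0 0 0 -0.076 0 0.024 1" --pt "0 0 0 -0.115 0 0.036 1" --pt "0 0 0 -0.153 0 0.047 1" --pt "0 0 0 -0.191 0 0.059 1" --pt "0 0 0 -0.229 0 0.071 1" --pt "0 0 0 -0.267 0 0.083 1" --pt "0 0 0 -0.306 0 0.095 1"

```text
clock: 12.68
eef_pos: [519.6, -81.5, 18.9]
tcp_rot: [-3.142, 0.3, 3.136]
contact_force: [-3.4, -0.8, 1.6]
opening: -0.001
grasp_force: 1.3
```

>>> carry_out --pt "0 0 0 -0.038 0 0.012 1" --pt "0 0 0 -0.076 0 0.024 1" --pt "0 0 0 -0.115 0 0.036 1" --pt "0 0 0 -0.153 0 0.047 1" --pt "0 0 0 -0.191 0 0.059 1" --pt "0 0 0 -0.191 0 0.059 1"

```text
clock: 13.42
eef_pos: [570.6, -82.0, 19.2]
tcp_rot: [-3.141, 0.302, 3.136]
contact_force: [-0.2, 0.1, -0.1]
opening: -0.001
grasp_force: 0.0
```

>>> carry_out --pt "0 0 0 -0.016 0 0.005 1" --pt "0 0 0 -0.03 0 0.01 1" --pt "0 0 0 -0.046 0 0.014 1" --pt "0 0 0 -0.054 0 0.017 1" --pt "0 0 0 -0.054 0 0.017 1"

```text
clock: 14.05
eef_pos: [583.0, -81.8, 18.6]
tcp_rot: [3.142, 0.3, 3.136]
contact_force: [-1.2, -0.2, -0.9]
opening: -0.001
grasp_force: 0.9
```

>>> carry_out --pt "0 0 0 -0.008 0 0.002 1" --pt "0 0 0 -0.012 0 0.004 1" --pt "0 0 0 -0.012 0 0.004 1"

```text
clock: 14.42
eef_pos: [583.5, -81.5, 17.6]
tcp_rot: [3.141, 0.295, 3.136]
contact_force: [-9.3, -0.0, 3.1]
opening: -0.003
grasp_force: 4.3
```

>>> carry_out --pt "0 0 0 -0.012 0 0.004 1" --pt "0 0 0 -0.012 0 0.004 1"

```text
clock: 14.68
eef_pos: [583.9, -81.0, 16.4]
tcp_rot: [3.139, 0.29, 3.136]
contact_force: [-16.8, -0.4, 4.4]
opening: 0.002
grasp_force: 7.4
```

>>> carry_out --pt "0 0 0 0.1 0 -0.03 1" --pt "0 0 0 0.2 0 -0.06 1" --pt "0 0 0 0.35 0 -0.3 1" --pt "0 0 0 0.45 0 -0.7 1" --pt "0 0 0 0.45 0 -0.7 1" --pt "0 0 0 0.45 0 -0.7 1"

```text
clock: 15.42
eef_pos: [431.4, -81.6, 156.0]
tcp_rot: [-3.14, 0.308, 3.136]
contact_force: [0.3, 0.3, -0.0]
opening: 0.002
grasp_force: 0.0
```

Run:
```python
from h import *
s=r.sense();print(s["clock"],s["eef_pos"],s["contact_force"])
a=cv2.resize(r.grab_frame("scene")[140:360,80:370],None,fx=2.7,fy=2.7,interpolation=cv2.INTER_CUBIC)[:,:,::-1]
cv2.imwrite("pics/s3.png",a)
```

```text
15.425 [431.38741437 -81.63237821 156.02193279] [ 0.26571687  0.3428421  -0.00282531]
```

View pics/s3.png

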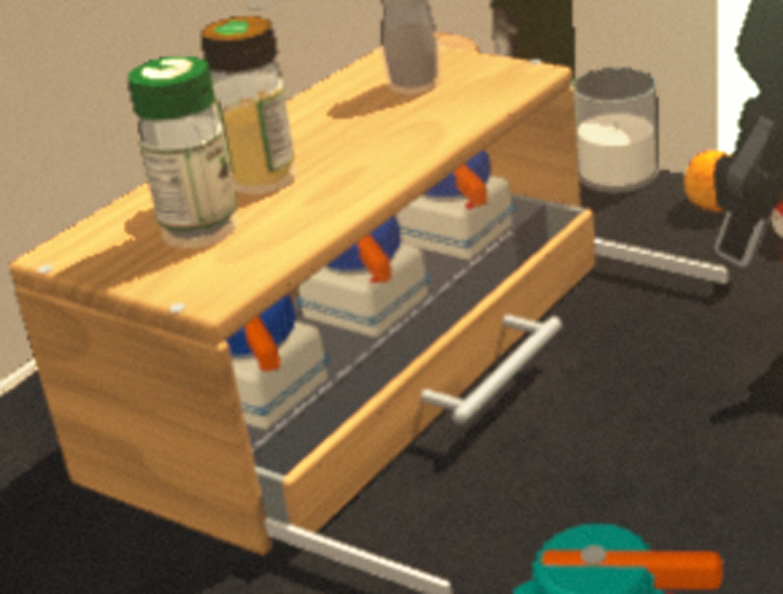

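The tray sits under the rack, jars upright with their levers parallel; bar ends at crop (556,322), (462,412). Comparing the bar's travel with the same camera's first picture.

Run:
```python
from h import *
np.set_printoptions(precision=1,suppress=True)
for p,q in(((622,298),(556,322)),((515,430),(462,412))):
    print(onz("scene",(p[0]/3.5+170,p[1]/3.5+190),30),onz("scene",(q[0]/2.7+80,q[1]/2.7+140),30))
```

```text
[ 464.1 -140.6   30. ] [ 593.8 -143.3   30. ]
[466.5 -19.8  30. ] [596.9 -24.   30. ]
```

Travel is 130 mm, so the tray is home.

```bash
python3 -c "
from rig import r
print(r.sign_off())"
```

```text
the job is handed in; nothing more can be done
None
```

I handed the job in at about 15.5 s: all three caps were turned clockwise to their stops (two were loose, the middle one already tight), and the tray is fully home (130 mm measured) with the jars upright; the timer and mandarin were not touched, and sign-off gave no verdict.

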